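Set up a single-cup drip filter for service

ROBOT

A 6-joint arm with a two-finger parallel gripper is mounted at the origin on a cart in front of the work surface, level with it; the furniture and walls round the work are solid. World frame = base frame: x ahead of the robot, y to its left, z up, the work surface at z = 0. Lengths are in mm, angles in rad, forces in N, time in s.
With the tool pointing down it reaches from about 300 to 775 mm from the base axis. Payload 14.6 kg.
Tool frame: the origin (TCP) lies on the centre line of the jaws, within the pads' length; the fingertips stand 19 mm ahead of it and the grasp point (between the pads) is the TCP (bot.tip_reach is the distance from the TCP to the fingertips, in mm); z points along the fingers, y is the line along which they close (so a half turn about z gives the same grasp; the last joint's range is limited). The gripper opens to 85 mm and grips with 20 to 120 N. Pads are 22 mm wide; open, the fingers measure 114 mm over their backs; the gripper's body (76 mm by 85 mm) begins 54 mm behind the grasp point. The pads swing forward as they close: fully open they stand 13 mm farther back than shut.
Start: joints at [1.211, 0.3, 1.521, -0, 1.321, -0.067], TCP at [158.746, 526.583, 250.281] pointing down, gripper open.
Joint ranges: [-3.03, 3.03], [-0.79, 2.21], [0.23, 2.52], [-1.04, 4.18], [0, 3.07], [-2.55, 2.55]. Speed limits (rad/s): [2.22, 2.22, 2.57, 3.14, 3.14, 3.14].

INTERFACE

Orientations are given as a unit quaternion [w, x, y, z].
In Python, from rig import bot gives the robot as it stands. Calls block until the motion is done:
- bot.move_to(position, orientation): joint-space move of the TCP to a pose.
- bot.servo_line(position, attitude=None, speed=150, until_force=None): straight line of the TCP; attitude=None keeps the orientation; speed is the mean speed in mm/s. With until_force (N) it stops when the force on the tool has changed by that much, and returns True; else False.
- bot.move_joints(angles): joint-space move.
- bot.move_gripper(opening, grip_force=None): finger opening in mm; grip_force is the grip in N (None keeps the last); returns when the fingers have stopped.
- bot.dwell(seconds).
- bot.ik(position, orientation): joint angles nearest the present ones, or None.
- bot.read_state(): the state.
- bot.read_camera(name): name is "scene" or "side" or "wrist"; returns a dict with "image" (384x512x3 uint8, blue, green, red), "depth" (384x512 float32, mm along the optical axis (not along the pixel's ray), 0 where there is no reading), "fovy" (degrees; the focal length in pixels is half the picture's height over the tangent of half this angle, whatever the lens; pixels are square), "cx", "cy" (the principal point, pixels), "k1" (the pictures are not rectified: a ray, as slopes to the right and down, at radius r is drawn at 1 + k1 r^2 times it, then the intrinsics apply), "eye" and "attitude" of the camera in the world; the wrist camera has in their place "mount" (4x4, takes a point from camera to tool coordinates, whose origin is the TCP and whose axes are the flange's). Camera axes: x right, y down, z forward; pixel columns grow to the right and rows downward; lengths in mm; the calibration is good to about 2 mm. A picture is of the moment at which its call begins: read the wrist's pose just before it.
A pose or a line that the arm cannot do raises bot.MotionError and nothing moves.
- bot.finish_job(): hands the job in; it is judged then, once.
The state is a dict: "clock": time; "joint_positions": joint angles; "qvel": joint speeds; "effort": joint torques, N m; "ee_pos": TCP position; "tool_rot": TCP orientation; "ft_force": force on the tool from outside, world axes, zero at the start; "moment": the same for the moment, N m; "grip_width": finger opening in mm; "grip_force": force on a finger pad.
Only numpy, scipy, OpenCV 4.12 (cv2) and the standard library are available. Lean on these libraries where they do the work, as an engineer would, in place of code of your own. Each camera call takes 0.05 s, during which the arm holds its last target. There are 200 camera calls.

TASK

Lay out one drip coffee for service: stand the small cup upright in the middle of the empty plate, then build the steel drip filter up on it piece by piece - the filter body on the cup, its round foot inside the cup's mouth, then the press inside the chamber flat on its floor, and last the lid squarely over the chamber. Set every piece down gently without dropping it, and leave the plate of cake, the creamer and the large cup where they are.

Things in the scene. Friction and masses are not known exactly. Their poses are not given: they have to be found in the camera images.
- empty_plate: Cream plate with nothing on it, 165 mm across, rim 18 mm high; the cup goes on it. Origin: centre of its underside, z up. Its flat middle (90 mm across) is 8 mm above the underside. Loose. Left or right of the filter parts; on the other side stands a like plate with cake on it.
- small_cup: Small cream cup, 52 mm high, upright; bowl 59 mm across at the rim, 42 mm foot. Origin: under the middle of the whole outline, z up; the handle points along -y (ends 41 mm out), the bowl's axis is at x 0, y +11.5 mm. Mouth 50 mm across, 44 mm 6 mm down. Take the bowl across the handle (closing along its x). Handle starts roughly towards the robot. Loose, about 0.14 kg.
- filter_body: Steel filter body, 42 mm high: foot 36 mm across, 5 mm high (goes in the cup's mouth); flange 80 mm across, 3 mm thick (rests on the cup's rim); open upright chamber, outside 56 mm, bore 51 mm, floor at 8 mm, rim at 42 mm. Origin: centre of the foot's underside, z up. Take the chamber's outside. Seated, its origin is 47 mm above the cup's. Loose, about 0.11 kg.
- press: Steel press, 50 mm high: thin disc 44 mm across, 3 mm thick, slim stem, on top a round grip 12 mm across from 34 to 50 mm up. Origin: centre of the disc's underside, z up. Stands on its disc. Seated in the chamber, its origin is 8 mm above the filter body's and only the grip's top 16 mm is above the chamber's rim. Loose, 0.05 kg.
- lid: Steel lid, stepped hollow dome with a black knob: 68 mm across, 47 mm high. Skirt bore 63 mm, 8 mm deep to the shoulder that rests on the chamber's rim; the dome clears the press's grip. Knob 14 mm across, 36 to 47 mm up. Origin: centre of its lower edge, z up. Stands knob up. Seated, its origin is 34 mm above the filter body's. Loose, 0.06 kg.
- cake_plate: Bystander: plate like the empty one, 165 mm across, with the slice of cake on it. Origin: centre of its underside. Loose; not to be moved.
- cake_slice: Bystander: triangular slice of layer cake, 61 x 94 mm, 40 mm high, lying on the cake plate. Origin: centre of its underside. Not to be moved.
- creamer: Bystander: small steel creamer with a handle, 58 x 82 mm, 64 mm high, behind the work on the left. Origin: centre of its underside. Not to be moved.
- large_cup: Bystander: large coffee cup with a leaf pattern, bowl 95 mm across, 57 mm high (too wide for the filter), behind the work on the right. Origin: centre of its underside. Not to be moved.

How it is judged (in metres and radians):
On the way, in this order (a step that is already met when the one before it is completed fails the run):
1. the small cup stands upright on the empty plate (x of empty_plate in the frame of small_cup between -0.02 and 0.02 m and y of empty_plate in the frame of small_cup between -0.0085 and 0.0315 m and z of small_cup in the frame of empty_plate between 0.004 and 0.013 m and angle between small_cup's own z axis and vertical below 0.12 rad), for 0.2 s.
2. the filter body is seated on the cup, its foot in the mouth (all of step 1 and x of filter_body in the frame of small_cup between -0.01 and 0.01 m and y of filter_body in the frame of small_cup between 0.0015 and 0.0215 m and z of filter_body in the frame of small_cup between 0.042 and 0.051 m and angle between the z axis of filter_body and the z axis of small_cup, either way round below 0.1 rad), for 0.2 s.
3. the press lies flat on the chamber's floor (all of step 2 and horizontal distance between press and filter_body below 0.008 m and z of press in the frame of filter_body between 0.004 and 0.0115 m and angle between the z axis of press and the z axis of filter_body, either way round below 0.12 rad), for 0.2 s.
At the end, for the whole second after the job is handed in: Cup upright on the empty plate, bowl within 20 mm of its middle; filter body seated square on the cup, within 10 mm of the bowl's centre; press flat on the chamber's floor (4 mm, 0.12 rad); lid down square over the chamber (4 mm, 0.08 rad); all released and still (all of step 3 and horizontal distance between lid and filter_body below 0.008 m and z of lid in the frame of filter_body between 0.03 and 0.037 m and angle between the z axis of lid and the z axis of filter_body, either way round below 0.08 rad and linear speed of each of small_cup, filter_body, press, lid below 0.02 m/s); the robot touches nothing.
It fails at once if the cake plate, its slice, the creamer or the large cup was moved more than 30 mm (distance of any of cake_plate, cake_slice, creamer, large_cup from where it was at the start of the episode above 0.03 m).
It fails at once if the cup or a part of the filter was dropped (moving at more than 0.65 m/s, a fall of about 20 mm, while not held) ((contact force between the fingers and small_cup below 0.05 N and linear speed of small_cup above 0.65 m/s) or (contact force between the fingers and filter_body below 0.05 N and linear speed of filter_body above 0.65 m/s) or (contact force between the fingers and press below 0.05 N and linear speed of press above 0.65 m/s) or (contact force between the fingers and lid below 0.05 N and linear speed of lid above 0.65 m/s)).
It also fails if it takes over 104 s, if anything falls off the work surface, if the arm or the gripper's body presses on something with over 40 N, if the wrist force passes 120 N, or if a joint passes its speed limit or range.

## Working session

There is one attempt and no reset: what is moved stays moved. The work goes in short steps, each a Python script; the robot and the scene stay as the last script left them, time stands still between calls to the robot, and variables do not carry over. Pictures are saved under pics/ and viewed, at most 14 in all, crops included, and the job is handed in when it is done.

```bash
ls; mkdir -p pics
cat > h.py <<'E'
import numpy as np, cv2
from scipy.spatial.transform import Rotation as R
from rig import bot
def rot(q): return R.from_quat(np.roll(q,-1))
def cam(name):
    s=bot.read_state(); c=bot.read_camera(name)
    if 'mount' in c:
        T=np.eye(4); T[:3,:3]=rot(s['tool_rot']).as_matrix(); T[:3,3]=s['ee_pos']
        M=T@np.array(c['mount']); c['Rm']=M[:3,:3]; c['o']=M[:3,3]
    else:
        c['Rm']=rot(np.array(c['attitude'])).as_matrix() if np.size(c['attitude'])==4 else np.array(c['attitude']); c['o']=np.array(c['eye'])
    return c
def slopes(c,uv):
    uv=np.asarray(uv,float).reshape(-1,2); f=192/np.tan(np.radians(c['fovy'])/2)
    d=(uv-[c['cx'],c['cy']])/f; r=d.copy()
    for _ in range(8): r=d/(1+c['k1']*(r**2).sum(1,keepdims=True))
    return np.c_[r,np.ones(len(r))]
def onplane(c,uv,z):
    d=slopes(c,uv)@c['Rm'].T; return c['o']+d*((z-c['o'][2])/d[:,2])[:,None]
def cloud(c):
    v,u=np.mgrid[0:384,0:512]; s=slopes(c,np.c_[u.ravel(),v.ravel()])
    P=(s*c['depth'].reshape(-1,1))@c['Rm'].T+c['o']; P[c['depth'].ravel()==0]=np.nan
    return P.reshape(384,512,3)
def down(yaw): # tool z down, closing (tool y) axis at angle yaw from world y
    q=(R.from_euler('z',yaw)*R.from_euler('x',np.pi)).as_quat(); return np.roll(q,1)
E
python3 - <<'E'
from h import *
s=bot.read_state(); print(s)
a=[]
for n in('scene','side','wrist'):
    c=cam(n); cv2.imwrite(f'pics/{n}0.png',c['image']); print(n,c['o'],c['Rm'].round(2).tolist(),c['fovy'],c['k1'])
    np.savez(f'{n}0.npz',**{k:c[k] for k in('image','depth','fovy','cx','cy','k1','Rm','o')})
E
```

```text
pics
{'clock': 0.0, 'joint_positions': array([ 1.21141408e+00,  3.00456969e-01,  1.52161666e+00, -1.83653789e-05,
        1.32070623e+00, -6.65781805e-02]), 'qvel': array([-0.00096315, -0.0008509 ,  0.00144577, -0.00041627,  0.00288801,
       -0.00032023]), 'effort': array([-1.82305057e-04, -5.43505061e+01, -3.61793160e+01, -1.17217833e-04,
        4.07245068e-03, -4.33635830e-05]), 'ee_pos': array([158.66619397, 526.3797775 , 249.7140036 ]), 'tool_rot': array([-1.16777084e-04,  1.45877329e-01,  9.89302508e-01, -5.82069592e-04]), 'ft_force': array([ 0.02485986, -0.16690196, -0.27033122]), 'moment': array([ 0.03652232,  0.01352335, -0.02970326]), 'grip_force': 0.0, 'grip_width': 84.99058962751373}
scene [  51.13533419 -618.57063369  739.79323785] [[0.77, -0.42, 0.48], [-0.64, -0.5, 0.58], [-0.0, -0.76, -0.65]] 50.43321361100643 -0.13783037634477777
side [ 100.26929257 -622.03425437  650.2298291 ] [[0.79, -0.38, 0.48], [-0.61, -0.49, 0.62], [0.0, -0.79, -0.62]] 51.28448637458298 0.011689260598233664
wrist [ 90.69019841 546.45424032 373.43829614] [[0.29, 0.92, 0.26], [0.96, -0.28, -0.08], [-0.0, 0.28, -0.96]] 65.98750240842665 -0.006421911799285331
```

View pics/scene0.png

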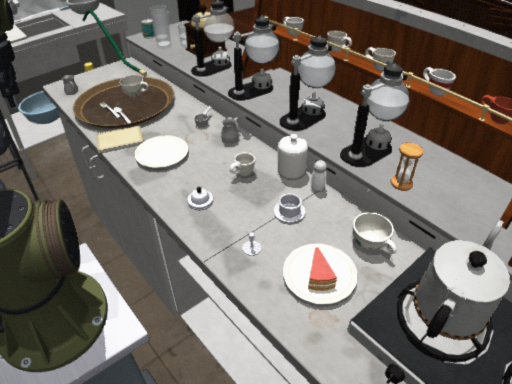

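View pics/wrist0.png

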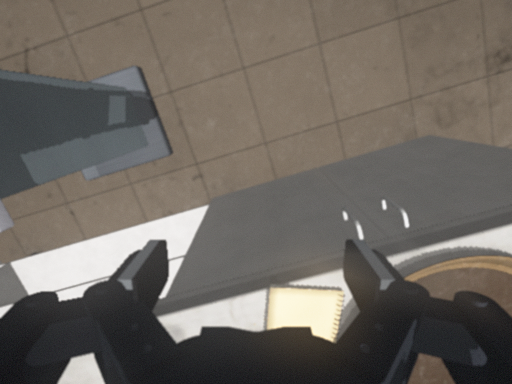

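The scene picture shows the empty plate at (162,152), small cup (243,165), lid (200,196), filter body (290,206) and press (252,243). The cake plate is at (320,272), the large cup at (373,232) and the creamer at (230,130). The wrist camera only sees the cupboard and the floor.

Run:
```python
from h import *
c=dict(np.load('scene0.npz')); 
for n,uv,z in [('plate',(162,152),16),('cup',(244,160),52),('lid',(200,192),30),('body',(290,202),42),('press',(252,249),2),('cake',(320,272),16),('large',(373,227),57),('creamer',(230,125),50),('pot',(292,165),50),('pad',(121,138),5),('holder',(320,180),30)]:
    print(n,onplane(c,uv,z).round(0)[0])
P=cloud(c)
for uv in [(162,152),(200,190),(250,252),(260,215)]: print(uv,P[uv[1],uv[0]].round(1))
print(bot.ik([480,60,350],down(0)),bot.ik([480,60,350],down(np.pi/2)))
```

```text
plate [481. 337.  16.]
cup [617. 104.  52.]
lid [458.  93.  30.]
body [603. -97.  42.]
press [ 452. -128.    2.]
cake [ 516. -286.   16.]
large [ 680. -297.   57.]
creamer [701. 279.  50.]
pot [705.   2.  50.]
pad [424. 511.   5.]
holder [736. -78.  30.]
(162, 152) [486.5 348.8   6.9]
(200, 190) [455.2  87.1  42.6]
(250, 252) [ 441.7 -133.4    4.1]
(260, 215) [ 5.429e+02 -5.150e+01 -3.000e-01]
[ 4.86214313e-02  9.00331129e-02  1.54126204e+00 -4.44089210e-16
  1.51029750e+00  1.61941776e+00] [ 4.86214313e-02  9.00331129e-02  1.54126204e+00 -4.44089210e-16
  1.51029750e+00  4.86214313e-02]
```

```bash
cat >> h.py <<'E'
def save(c,n): np.savez(n+'.npz',**{k:c[k] for k in('image','depth','fovy','cx','cy','k1','Rm','o')}); cv2.imwrite(f'pics/{n}.png',c['image'])
E
python3 - <<'E'
from h import *
print(bot.tip_reach)
bot.move_to([500,310,300],down(np.pi)); c=cam('wrist'); save(c,'w1')
bot.move_to([545,10,330],down(np.pi)); c=cam('wrist'); save(c,'w2')
print(bot.read_state()['clock'],c['o'])
E
```

```text
19.0
2.925 [474.05238327  10.69877911 453.54497742]
```

View pics/w1.png

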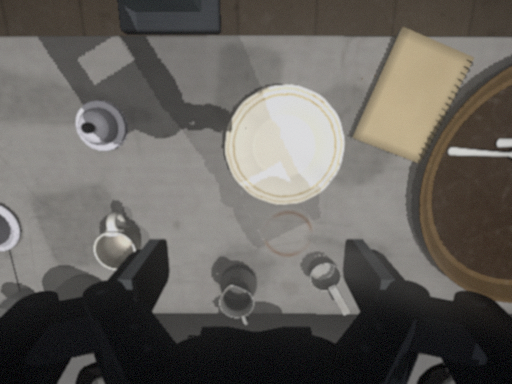

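View pics/w2.png

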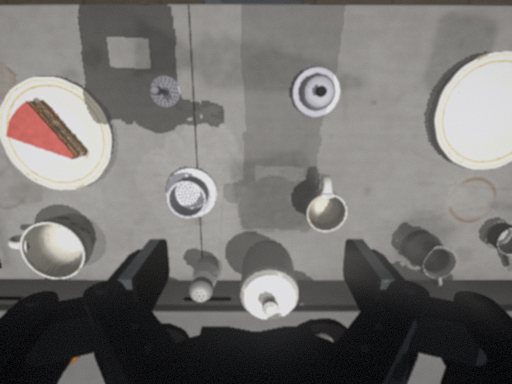

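w1 shows the empty plate centred near (285,144). w2 shows the press at (164,92), the lid at (316,92) with its knob at (320,91), the body at (188,193), and the cup mouth at (326,212) with its handle towards (326,184).

```bash
cat >> h.py <<'E'
def circ(p):
    from scipy.optimize import least_squares
    p=p[:,:2]; m=p.mean(0)
    r=least_squares(lambda x:np.hypot(*(p-x[:2]).T)-x[2],[*m,30],loss='soft_l1').x; return r.round(1),len(p)
def pts(P,u,v,r,zlo,zhi):
    Q=P[v-r:v+r,u-r:u+r].reshape(-1,3); return Q[(Q[:,2]>zlo)&(Q[:,2]<zhi)]
def outline(c,u,v,r,thr,z):  # bright blob containing (u,v): hull on plane z
    g=c['image'].max(2)[v-r:v+r,u-r:u+r]; k=cv2.morphologyEx((g>thr).astype(np.uint8),cv2.MORPH_OPEN,np.ones((3,3)))
    cs,_=cv2.findContours(k,0,2); h=cv2.convexHull(max(cs,key=cv2.contourArea)).reshape(-1,2)+[u-r,v-r]
    return onplane(c,h,z)
E
python3 - <<'E'
from h import *
c=dict(np.load('w1.npz')); P=cloud(c)
q=pts(P,285,144,72,13,25);print('plate rim cloud',circ(q),q[:,2].max()); print('outline',circ(outline(c,285,144,72,150,18)))
c=dict(np.load('w2.npz')); P=cloud(c)
print('table z',np.nanmedian(P[100:130,230:280,2]))
for n,u,v,r in [('lid',316,92,34),('press',164,92,30),('body',190,193,36),('cup',326,207,38)]:
    print(n,np.nanpercentile(P[v-r:v+r,u-r:u+r,2],[50,90,99,100]).round(1))
q=pts(P,190,193,36,36,48);print('body rim',circ(q)); q=pts(P,190,193,36,4,14);print('flange',circ(q))
q=pts(P,326,207,38,46,60);print('cup top',circ(q),q[:,:2].min(0),q[:,:2].max(0))
q=pts(P,326,207,38,12,60);print('cup all',q[:,:2].min(0),q[:,:2].max(0)); h=q[q[:,0]<q[:,0].min()+12];print('handle',h.mean(0))
q=pts(P,316,92,34,36,60);print('lid knob',circ(q),q.mean(0)); q=pts(P,316,92,34,4,60);print('lid',q.min(0),q.max(0))
q=pts(P,164,92,30,38,60);print('press grip',circ(q),q.mean(0))
q=pts(P,164,92,30,1.5,6);print('press disc',q.min(0),q.max(0))
for n,u,v,r,z in [('lid',316,92,34,0),('flange',190,193,36,8),('press',164,92,24,3)]: print(n,circ(outline(c,u,v,r,145,z)))
E
python3 -c "
import cv2;i=cv2.imread('pics/w2.png')[60:240,130:360];cv2.imwrite('pics/z2.png',cv2.resize(i,None,fx=3,fy=3))"
```

```text
plate rim cloud (array([482.3, 349.3,  71.1]), 5613) 19.95824946422954
outline (array([482.8, 350.2,  82.5]), 44)
table z -0.1155817460671642
lid [ 1.  30.8 46.8 49.7]
press [ 0.4  3.5 49.7 51.7]
body [ 0.7 24.  42.5 44. ]
cup [  0.4  48.1 330.5 334.8]
body rim (array([603.9, -90.6,  26.7]), 315)
flange (array([597. , -85.6,  27.4]), 1359)
cup top (array([619.5, 112.4,  28.4]), 536) [572.73674104  83.49567149] [650.6330921  141.95053401]
cup all [568.84556062  83.49567149] [650.6330921  141.95053401]
handle [574.71028834 110.81388532  44.27696833]
lid knob (array([455. ,  95.8,   4.9]), 99) [454.96516093  95.72699397  46.4094542 ]
lid [421.16824249  62.69463336   4.82076569] [486.13360476 130.05654354  49.65045699]
press grip (array([ 453.7, -120.2,    4.3]), 86) [ 453.86365518 -119.7670289    47.98820797]
press disc [ 413.67146601 -169.08493307    1.50015299] [495.14007625 -78.16525058   5.86182385]
lid (array([460. , 105.8,  40.5]), 19)
flange (array([608.3, -94. ,  80.6]), 4)
press (array([444.6, -85.6,  18.5]), 10)
```

View pics/z2.png

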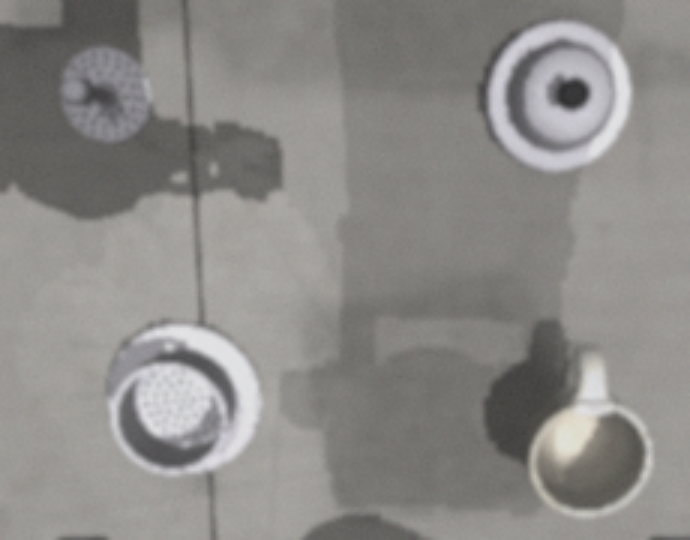

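The close-up confirms the shapes: the cup handle points towards the robot, and the body, lid and press all stand upright. Next I'll move the cup.

```bash
python3 - <<'E'
from h import *
q=down(np.pi+.036)
bot.move_gripper(85,40)
bot.move_to([619.5,112.4,140],q); bot.servo_line([619.5,112.4,34],speed=120)
bot.move_gripper(30,40); s=bot.read_state(); print(s['grip_width'],s['grip_force'],s['ft_force'])
bot.servo_line([619.5,112.4,150],speed=120)
save(cam('side'),'s1'); print(bot.read_state()['grip_width'])
bot.servo_line([482.5,350,130],speed=170)
bot.servo_line([482.5,350,60],speed=100); bot.dwell(.2)
print(bot.servo_line([482.5,350,38],speed=25,until_force=4), bot.read_state()['ee_pos'],bot.read_state()['ft_force'],bot.read_state()['clock'])
c=cam('scene'); save(c,'sc1')
E
python3 -c "
import cv2,numpy as np
a=cv2.imread('pics/s1.png');b=cv2.imread('pics/sc1.png');cv2.imwrite('pics/ab.png',cv2.resize(np.hstack([a[:,100:400],b[50:,100:400][:384] if 0 else b[:,50:350]]),(800,512)))"
```

```text
56.60648747584663 42.01570865853711 [-0.11698343 -1.5951139   4.93267478]
56.620364007293475
True [482.71631916 349.97352147  43.20090116] [-1.40287479 -0.75740221  6.73285767] 10.1167
```

View pics/ab.png

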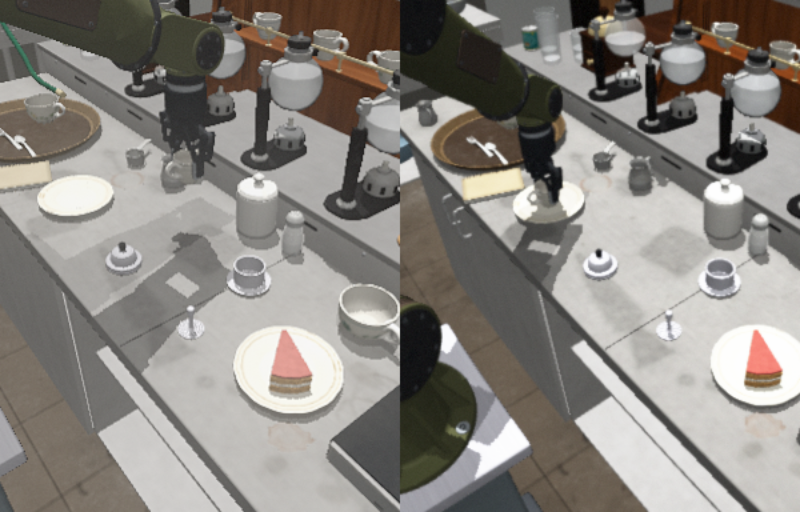

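The cup was carried upright and is now touching the plate at its middle. I'll release it, then look from above.

Run:
```python
from h import *
bot.servo_line([482.5,350,42.5],speed=10); bot.move_gripper(80)
bot.servo_line([482.5,350,140],speed=120)
bot.move_to([470,350,300],down(np.pi)); c=cam('wrist'); save(c,'w3'); P=cloud(c)
print(P[...,2][20:230].shape, bot.read_state()['clock'])
Q=P[:240].reshape(-1,3); Q=Q[np.hypot(Q[:,0]-482,Q[:,1]-350)<60]; Q=Q[(Q[:,2]>50)&(Q[:,2]<66)]
print('cup',circ(Q[Q[:,0]>455]),np.percentile(Q,[1,50,99],axis=0).round(1))
h=Q[Q[:,0]<448]; print('handle',h.mean(0),len(h))
Q=P[:240].reshape(-1,3); Q=Q[np.hypot(Q[:,0]-482,Q[:,1]-350)<100]; Q=Q[(Q[:,2]>14)&(Q[:,2]<22)];print('plate',circ(Q))
```

```text
(210, 512) 12.475
cup (array([484.1, 350.6,  27.4]), 569) [[435.1 322.3  50.4]
 [470.8 350.   58.9]
 [513.4 379.   61.6]]
handle [441.0231408  350.24714791  56.94423194] 114
plate (array([481.3, 349. ,  71.7]), 5073)
```

View pics/w3.png

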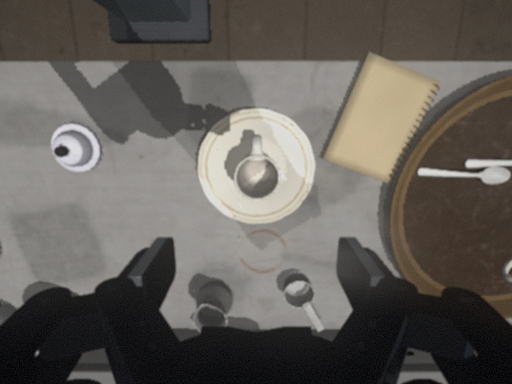

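The cup stands upright on the plate, handle towards the robot, with its mouth at (257,178), so the bowl is at (484.1,350.6). The filter body goes on next.

```bash
python3 - <<'E'
from h import *
q=down(np.pi); x,y=604,-90.6
bot.move_gripper(85,40)
bot.move_to([x,y,140],q); bot.servo_line([x,y,29.5],speed=120)
bot.move_gripper(30,40); s=bot.read_state(); print(s['grip_width'],s['grip_force'],s['ft_force'])
bot.servo_line([x,y,180],speed=130); print(bot.read_state()['grip_width'])
X,Y=484.1,350.6
bot.servo_line([X,Y,180],speed=220)
bot.servo_line([X,Y,105],speed=100); bot.dwell(.3)
print(bot.servo_line([X,Y,80],speed=20,until_force=3), bot.read_state()['ee_pos'],bot.read_state()['ft_force'],bot.read_state()['clock'])
save(cam('scene'),'sc2');save(cam('side'),'s2')
E
python3 -c "
import cv2,numpy as np
a=cv2.imread('pics/s2.png');b=cv2.imread('pics/sc2.png');cv2.imwrite('pics/ab2.png',cv2.resize(np.hstack([a[80:230,80:280],b[80:230,80:280]]),(800,300)))"
```

```text
54.546493308634034 42.743209060281515 [-0.76872215 -0.24825343  6.96141988]
54.86679460329859
True [484.19855836 350.69606162  85.74257385] [-0.17387616 -0.02430859  6.62779422] 21.575
```

View pics/ab2.png

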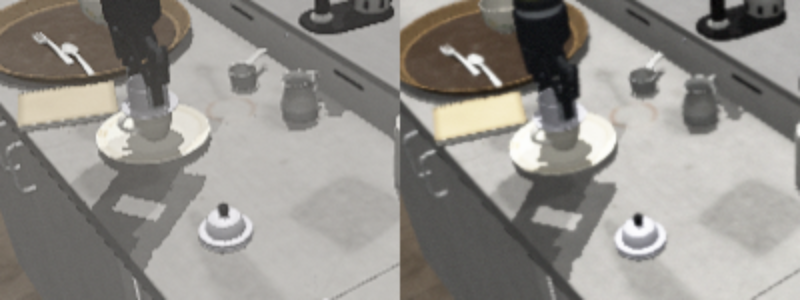

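Both views show the body on the cup with its flange at the rim, and the contact height matches. I'll release it and measure the seat from above.

Run:
```python
from h import *
bot.servo_line([484.1,350.6,84.8],speed=10); bot.move_gripper(80)
bot.servo_line([484.1,350.6,180],speed=120)
bot.move_to([460,350,300],down(np.pi)); c=cam('wrist'); save(c,'w4'); P=cloud(c)
Q=P[:250].reshape(-1,3); Q=Q[np.hypot(Q[:,0]-484,Q[:,1]-350)<60]
q=Q[(Q[:,2]>91)&(Q[:,2]<106)]; print('rim',circ(q),np.percentile(q,[1,50,99],axis=0).round(1))
for s in((q[:,0]<484),(q[:,0]>484),(q[:,1]<350),(q[:,1]>350)): print(q[s,2].mean().round(1),end=' ')
f=Q[(Q[:,2]>58)&(Q[:,2]<68)]; print('flange',f.min(0),f.max(0)); print(bot.read_state()['clock'])
i=c['image'][80:260,160:360]; cv2.imwrite('pics/w4z.png',cv2.resize(i,None,fx=3,fy=3))
```

```text
rim (array([484.4, 350.1,  26.6]), 483) [[456.8 322.5  91.4]
 [489.7 350.1  97. ]
 [512.7 377.7  98.9]]
97.2 96.3 96.6 96.8 flange [439.55314891 310.7900777   58.03500526] [519.26425838 390.55487329  67.9391291 ]
23.85
```

View pics/w4z.png

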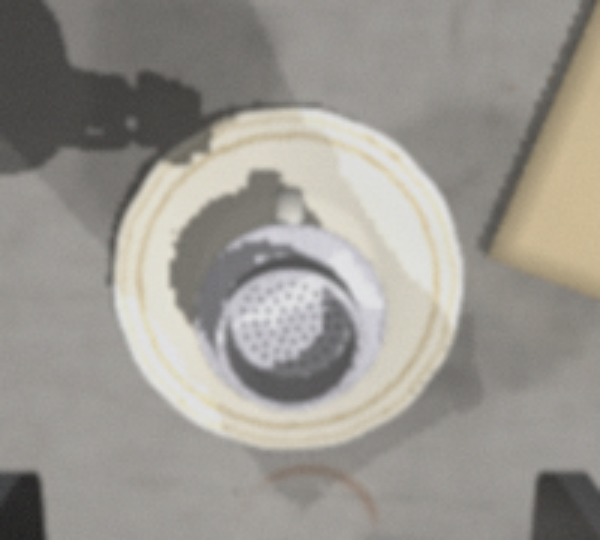

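The body is seated level, with its rim centred at (484.6,350.1) at a height of 97 mm. I'll take a closer look at the press, then pick it.

Run:
```python
from h import *
q=down(np.pi); bot.move_gripper(45,25)
bot.move_to([430,-120,260],q); c=cam('wrist'); save(c,'w5'); P=cloud(c)[:250].reshape(-1,3)
Q=P[np.hypot(P[:,0]-453,P[:,1]+120)<40]
g=Q[(Q[:,2]>44)&(Q[:,2]<60)]; print('grip',circ(g),(g.min(0)+g.max(0))/2,g.max(0)-g.min(0))
d=Q[(Q[:,2]>1.8)&(Q[:,2]<6)&(np.hypot(Q[:,0]-453,Q[:,1]+120)<27)]; lo,hi=np.percentile(d,[1,99],axis=0); print('disc',(lo+hi)/2,hi-lo)
t=g[g[:,2]>np.percentile(g[:,2],60)]; print('top',t.mean(0))
cv2.imwrite('pics/w5z.png',cv2.resize(c['image'][80:240,176:336],None,fx=3,fy=3))
```

```text
grip (array([ 451.8, -121.1,    4.1]), 81) [ 452.2244232  -121.07259745   48.41140099] [11.29295672 10.65695339  6.45208234]
disc [ 452.3411219  -121.23567638    3.50534986] [40.84400171 40.94072967  3.28679811]
top [ 452.57045497 -120.46483978   50.23172063]
```

View pics/w5z.png

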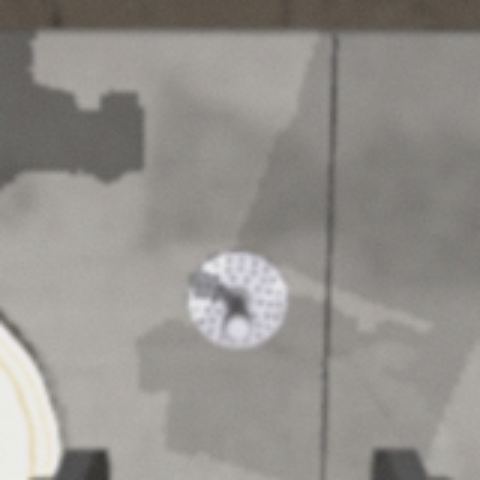

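The press stands upright at (452.3,-121.1). Pick it and lower it into the chamber.

```bash
python3 - <<'E'
from h import *
q=down(np.pi); x,y=452.3,-121.1
bot.servo_line([x,y,110],speed=150); bot.servo_line([x,y,54],speed=80)
bot.move_gripper(0,30); s=bot.read_state(); print(s['grip_width'],s['grip_force'],s['ft_force'])
bot.servo_line([x,y,210],speed=150); print(bot.read_state()['grip_width'])
X,Y=484.5,350.2
bot.servo_line([X,Y,210],speed=220)
bot.servo_line([X,Y,165],speed=80); bot.dwell(.3)
save(cam('side'),'s3')
print(bot.servo_line([X,Y,128],speed=40,until_force=4),bot.read_state()['ee_pos'])
print(bot.servo_line([X,Y,113],speed=15,until_force=3), bot.read_state()['ee_pos'],bot.read_state()['ft_force'],bot.read_state()['clock'])
save(cam('side'),'s4')
E
python3 -c "
import cv2,numpy as np
a=cv2.imread('pics/s3.png');b=cv2.imread('pics/s4.png');cv2.imwrite('pics/ab3.png',cv2.resize(np.hstack([a[30:180,80:280],b[30:180,80:280]]),(800,300)))"
```

```text
9.769051507789523 29.361381079056628 [-0.61066789  1.71933023  4.1627826 ]
10.11012292116679
False [484.63025376 350.25851537 128.29363551]
True [484.57626591 350.2303686  117.47618654] [-0.10214294 -1.03081855  4.41565732] 34.7917
```

View pics/ab3.png

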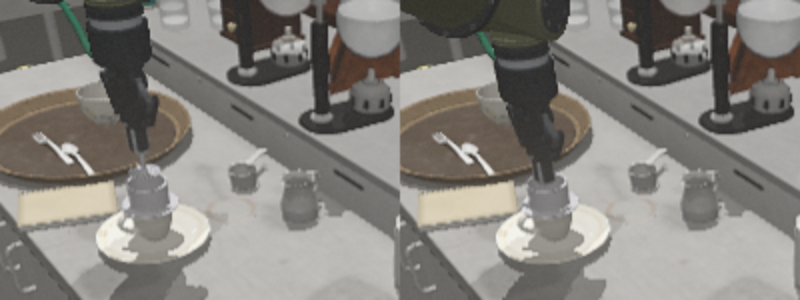

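The press went in and touched down at 117.5 mm, against 117 expected. I'll release it, check it, and look at the lid.

Run:
```python
from h import *
q=down(np.pi)
bot.servo_line([484.5,350.2,117],speed=10); bot.move_gripper(34)
bot.servo_line([484.5,350.2,200],speed=100)
bot.move_to([460,350,300],q); c=cam('wrist'); save(c,'w6'); P=cloud(c)[:250].reshape(-1,3)
Q=P[np.hypot(P[:,0]-484,P[:,1]-350)<60]
r=Q[(Q[:,2]>91)&(Q[:,2]<102)&(np.hypot(Q[:,0]-484,Q[:,1]-350)>18)]; print('rim',circ(r),np.median(r[:,2]))
g=Q[(Q[:,2]>106)&(Q[:,2]<125)]; print('grip',(g.min(0)+g.max(0))/2,g.max(0)-g.min(0),g[:,2].max())
cv2.imwrite('pics/w6z.png',cv2.resize(c['image'][80:260,160:360],None,fx=3,fy=3))
bot.move_to([430,95.8,260],q); c=cam('wrist'); save(c,'w7'); P=cloud(c)[:250].reshape(-1,3)
Q=P[np.hypot(P[:,0]-455,P[:,1]-96)<50]
g=Q[(Q[:,2]>40)&(Q[:,2]<60)]; print('knob',(g.min(0)+g.max(0))/2,g.max(0)-g.min(0))
d=Q[(Q[:,2]>4)]; lo,hi=np.percentile(d,[.5,99.5],axis=0); print('lid',(lo+hi)/2,hi-lo); print(bot.read_state()['clock'])
```

```text
rim (array([484.4, 350.1,  26.6]), 484) 97.07740782773254
grip [484.32812129 349.70009643 110.57612149] [11.38761419 10.04292961  8.79446094] 114.97335195629654
knob [453.49713251  96.04754553  44.12921357] [12.94199061 13.1417766   8.03871435]
lid [451.18723156  96.20592371 137.95970661] [ 67.10802513  63.72468939 261.84105736]
38.0417
```

View pics/w6z.png

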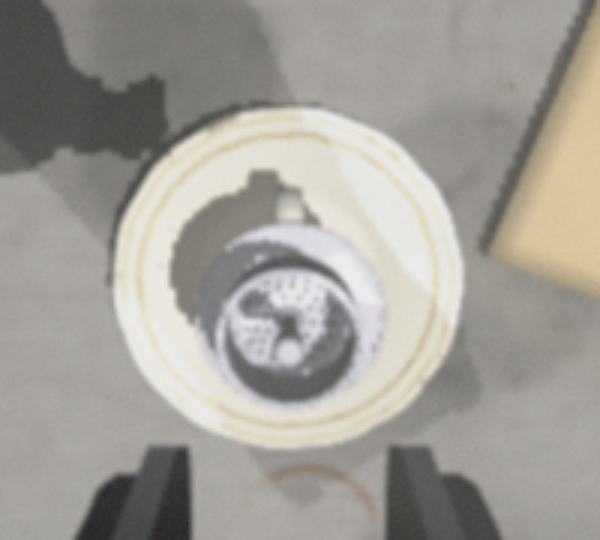

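The press lies flat and centred in the chamber: grip at (484.3,349.7), top at 113–115 mm. The lid knob is at (454,96), so the lid is next.

```bash
python3 - <<'E'
from h import *
q=down(np.pi); x,y=454,96.0
bot.servo_line([x,y,110],speed=150); print(bot.servo_line([x,y,55.5],speed=60,until_force=6))
bot.move_gripper(0,35); s=bot.read_state(); print(s['grip_width'],s['grip_force'],s['ft_force'],s['ee_pos'])
bot.servo_line([x,y,220],speed=130); print(bot.read_state()['grip_width'])
X,Y=484.5,350.1
bot.servo_line([X,Y,220],speed=200)
bot.servo_line([X,Y,185],speed=80); bot.dwell(.3)
save(cam('side'),'s5')
print(bot.servo_line([X,Y,155],speed=40,until_force=4),bot.read_state()['ee_pos'])
print(bot.servo_line([X,Y,141],speed=15,until_force=3), bot.read_state()['ee_pos'],bot.read_state()['ft_force'],bot.read_state()['clock'])
save(cam('side'),'s6')
E
python3 -c "
import cv2,numpy as np
a=cv2.imread('pics/s5.png');b=cv2.imread('pics/s6.png');cv2.imwrite('pics/ab4.png',cv2.resize(np.hstack([a[50:170,90:250],b[50:170,90:250]]),(800,300)))"
```

```text
False
11.512595047344165 34.23208297288511 [-1.18834684e+00  3.66589970e-03  4.51200243e+00] [454.1998887   96.02795969  55.85101768]
11.676973163822165
False [484.60722174 350.1546062  155.27083203]
True [484.62132636 350.16119692 145.1415794 ] [-0.00893291  0.07565376  4.08889736] 45.9333
```

View pics/ab4.png

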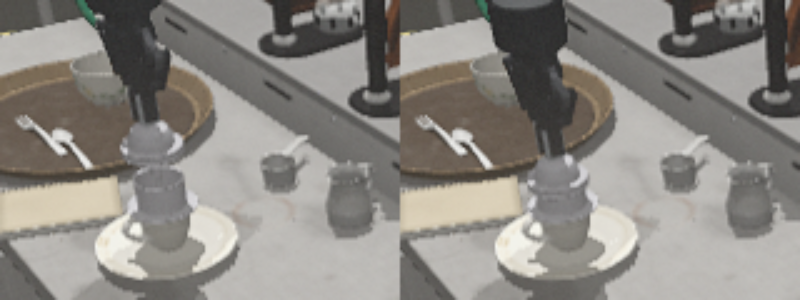

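The lid is over the chamber, with contact at 145.1 mm against 144.5 expected. Release and check.

Run:
```python
from h import *
bot.servo_line([484.5,350.1,144.6],speed=10); bot.move_gripper(34)
bot.servo_line([484.5,350.1,220],speed=100)
bot.move_to([450,350,330],down(np.pi)); c=cam('wrist'); save(c,'w8'); P=cloud(c)[:250].reshape(-1,3)
Q=P[np.hypot(P[:,0]-484,P[:,1]-350)<60]
g=Q[(Q[:,2]>128)&(Q[:,2]<145)]; print('knob',(g.min(0)+g.max(0))/2,g[:,2].max())
r=Q[(Q[:,2]>92)&(Q[:,2]<105)]; lo,hi=np.percentile(r,[.5,99.5],axis=0); print('brim',(lo+hi)/2,hi-lo)
for s in((r[:,0]<475),(r[:,0]>494),(r[:,1]<340),(r[:,1]>360)): print(np.median(r[s,2]).round(1),s.sum(),end=' ')
a=c['image'][100:260,160:360]; b=cam('side')['image'][60:220,80:280]; cv2.imwrite('pics/fin.png',cv2.resize(np.hstack([a,b]),(800,320)))
```

```text
knob [484.02482837 349.62380605 133.78484798] 138.9435162922682
brim [483.22376185 349.56396434  98.16332823] [66.09867385 66.04012819 11.8351339 ]
99.8 524 99.7 271 99.5 383 100.0 386
```

View pics/fin.png

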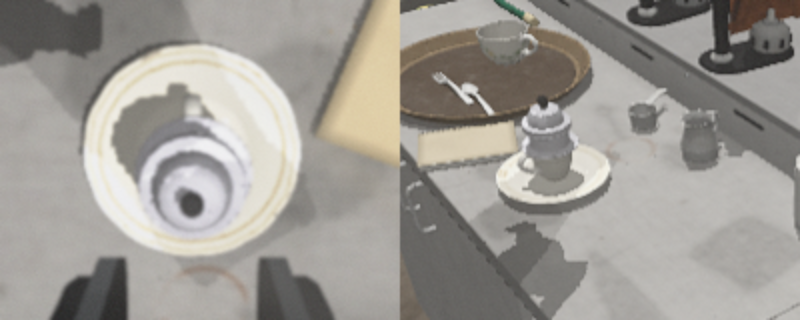

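The lid sits level: the brim height is the same all round, and its centre and the knob's are within about 1.5 mm of the chamber's. I'll hand the job in.

```bash
python3 -c "
from rig import bot
print(bot.finish_job())"
```

```text
the job is handed in; nothing more can be done
None
```

I handed the job in: cup, filter body, press and lid are stacked and released on the empty plate, level and centred to about 2 mm by the last camera checks, though the hand-in returned no verdict.

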